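Lock a fresh label roll onto the label unit's spindle

ROBOT

A 6-joint arm with a two-finger parallel gripper is mounted at the origin on the work surface. World frame = base frame: x ahead of the robot, y to its left, z up, the work surface at z = 0. Lengths are in m, angles in rad, forces in N, time in s.
With the tool pointing down it reaches from about 0.275 to 1 m from the base axis. Payload 8.4 kg.
Tool frame: the origin (TCP) lies on the centre line of the jaws, within the pads' length; the fingertips stand 17 mm ahead of it and the grasp point (between the pads) lies 2 mm behind it (bot.tcp_to_tips is the y of the fingertips in the tool frame, in m); y points along the fingers, z is the direction in which the jaws open and shut, and the axes are right-handed (so a half turn about y gives the same grasp; the last joint's range is limited). The gripper opens to 85 mm and grips with 20 to 120 N. Pads are 22 mm wide; open, the fingers measure 114 mm over their backs; the gripper's body (76 mm by 85 mm) begins 54 mm behind the grasp point. The pads swing forward as they close: fully open they stand 13 mm farther back than shut.
Start: joints at [-1.347, 0.353, 1.633, -0, 1.155, -0.002], TCP at [0.14, -0.609, 0.248] pointing down, gripper open.
Joint ranges: [-2.63, 2.63], [-0.92, 2.1], [0.06, 2.66], [-1.3, 4.44], [0, 2.69], [-3.02, 3.02]. Speed limits (rad/s): [2.22, 2.22, 2.79, 3.14, 3.14, 3.14].

INTERFACE

Orientations are given as a unit quaternion [x, y, z, w].
In Python, from workcell import bot, hand, kinematics, get_obs, vision, hand_in gives the robot as it stands. The module is installed in compiled form; this text tells all that it offers. Calls block until the motion is done:
- bot.reach(position, orientation): joint-space move of the TCP to a pose.
- bot.servo_line(position, ori=None, velocity=0.15): straight line of the TCP; ori=None keeps the orientation; velocity is the mean speed in m/s.
- bot.goto_joints(angles): joint-space move.
- hand.move_gripper(opening, strength=None): finger opening in m; strength is the grip in N (None keeps the last); returns when the fingers have stopped.
- bot.dwell(seconds).
- kinematics.solve_ik(position, orientation): joint angles nearest the present ones, or None.
- get_obs(): the state.
- vision.read_camera(name): name is "scene" or "top" or "wrist"; returns a dict with "frame" (420x560x3 uint8, red, green, blue), "intrinsics" (3x3 intrinsics, pixels), "dist" ([k1, k2, p1, p2, k3] as OpenCV has them; the pictures are not rectified), "view" (4x4, takes a point from world to camera coordinates). Camera axes: x right, y down, z forward; pixel columns grow to the right and rows downward; lengths in m; the calibration is good to about 2 mm. A picture is of the moment at which its call begins. There is no depth.
A pose or a line that the arm cannot do raises bot.IKError and nothing moves.
- hand_in(): hands the job in, once; it reports no verdict.
The state is a dict: "time_s": time; "joint_pos": joint angles; "joint_vel": joint speeds; "joint_efforts": joint torques, N m; "position": TCP position; "orientation": TCP orientation; "wrist_force": force on the tool from outside, world axes, zero at the start; "ft_torque": the same for the moment, N m; "gripper_width": finger opening in m.
Only numpy, scipy, OpenCV 4.12 (cv2) and the standard library are available. Lean on these libraries where they do the work, as an engineer would, in place of code of your own. Each camera call takes 0.05 s, during which the arm holds its last target. There are 200 camera calls.

TASK

Fit the fresh label roll, slotted end down, over the upright spindle of the label unit and lock it there without ever forcing it: find by turning where its two slots drop over the spindle's cross pin, press it down against the spring plate, turn it clockwise (seen from above) past the stop, and let go so that it springs up and stays locked, upright. Leave the other things on the table where they are.

Things in the scene. Friction and masses are not known exactly. Their poses are not given: they have to be found in the camera images.
- roll_mid (a point): Centre of the fresh label roll, a rigid tube 100 mm tall that stands on the table, slotted end down; point on its axis, 50 mm above its lower end, z up along it. Upper 71 mm: wound white labels, 54 mm diameter (grip here). Lower 29 mm: bare cardboard core, 48 mm diameter. Bore 38 mm right through. 0.2 to 0.33 kg. Two equal J-shaped slots, half a turn apart, cut the bare core's wall.
- roll_mouth (a point): Middle of one slot's mouth, at the roll's lower end, 21.5 mm from its axis along the roll's +x; the other mouth is opposite, at -x. Same axes as roll_mid. The mouth is 32 degrees (10 mm) wide, open downwards; the slot's roof is 29 mm above the lower end.
- roll_pocket (a point): Middle of that slot's pocket floor, 12 mm above the lower end. Counter-clockwise from above (x towards y), from the mouth's centre: mouth to 16 degrees, then a stop 17 mm high to 28 degrees, pocket to 56 degrees, then full wall. With the pin in the mouths, press the roll in until the pin is above the stop, turn it clockwise some 45 degrees, let go: it rises until the pocket floor meets the pin.
- spindle_top (a point): Centre of the top of the label unit's spindle, 125 mm above the table; z up, x along the unit. Spindle: steel post 35 mm diameter, its top 15 mm a cone narrowing to 18 mm. The unit is fixed: grey base 210 x 160 mm, 30 mm high, from 60 mm on the -x side to 150 mm on the +x side of this point, with a guide bar 76 mm high from 95 to 145 mm on the +x side.
- pin_height (a point): Point on the spindle's axis at the height of the axis of its cross pin, 65.5 mm below spindle_top. Round straight pin, 6.4 mm thick, 50 mm long, standing out 7.5 mm on both sides. Its direction is NOT reported: at the start anywhere within 1.2 rad either side of spindle_top's x axis. Spindle and pin stay put by friction (0.4 N m); turning the roll too far drags them round, harmlessly.
- plate_rest (a point): Point on the spindle's axis, 74 mm below spindle_top, at the top of the free spring plate (62 mm disc round the spindle). It yields 16 mm: 4 N at first, 10.4 N at the bottom. More than 60 N on the unit harms it. Roll's lower end below spindle_top: 62 mm resting on the pin, slots not found; 74 on the free plate, unlocked; 86 to 90 pressed in, clear of the stop; 81 locked.
- spent_core: Bystander: empty cardboard core without slots, 48 mm in diameter, 60 mm tall, standing. Origin at the centre of its underside.
- tin: Bystander: round tin, 68 mm in diameter, 75 mm tall, standing. Origin at the centre of its underside.
- mug: Bystander: white mug, 76 mm in diameter, 90 mm tall. Origin at the centre of its underside.
- jar: Bystander: amber glass jar, 76 mm in diameter, 110 mm tall. Origin at the centre of its underside.
- cutter: Bystander: round steel cookie cutter, 68 mm in diameter, 24 mm tall. Origin at the centre of its underside.
- stamp: Bystander: turned wooden cookie stamp, 48 mm in diameter, 56 mm tall. Origin at the centre of its underside.
- spoon: Bystander: wooden spoon lying on the table, far to the right.
- unit: The grey label unit itself, fixed to the table; origin on the spindle's axis, at table height, 125 mm below spindle_top; same axes.
There are look-alikes about, which are no part of the job. What is shaped like the part that bears roll_mid but green is not meant.

How it is judged:
On the way, in this order (a step that is already met when the one before it is completed fails the run):
1. the roll is on the spindle: coaxial, its lower end well below the spindle's top (horizontal distance between roll_mid and spindle_top below 0.005 m and z of roll_mid in the frame of spindle_top below 0.01 m), for 0.1 s.
2. the roll is pressed in, pin in the slots, deep enough to pass the stop (horizontal distance between roll_mid and spindle_top below 0.005 m and z of roll_mid in the frame of spindle_top below -0.034 m), for 0.05 s.
At the end, for the whole second after the job is handed in: Released, the roll stays locked on the spindle: within 5 mm of its axis, upright within 0.08 rad, its lower end 77.5 to 83.5 mm below the spindle's top (81 is locked; 74 is unlocked; more than 84 is caught on the stop) (horizontal distance between roll_mid and spindle_top below 0.005 m and z of roll_mid in the frame of spindle_top between -0.0335 and -0.0275 m and angle between roll_mid's own z axis and vertical below 0.08 rad and contact force between roll and the fingers below 0.05 N); the robot touches nothing.
It fails at once if a bystander was shifted by more than 40 mm or knocked over (distance of any of spent_core, tin, mug, jar, cutter, stamp, spoon from where it was at the start of the episode above 0.04 m or angle between any of spent_core, tin, mug, jar's own z axis and vertical above 0.8 rad).
It fails at once if the roll was forced: pressed on the label unit with over 60 N (contact force between roll and unit above 60 N).
It also fails if it takes over 72 s, if anything falls off the work surface, if the arm or the gripper's body presses on something with over 40 N, if the wrist force passes 120 N, or if a joint passes its speed limit or range.

## Working session

There is one attempt and no reset: what is moved stays moved. The work goes in short steps, each a Python script; the robot and the scene stay as the last script left them, time stands still between calls to the robot, and variables do not carry over. Pictures are saved under pics/ and viewed, about 8 in all and at most 12, crops included, and the job is handed in when it is done.

```bash
mkdir -p pics
cat > h.py <<'E'
import numpy as np, cv2
from workcell import bot, hand, kinematics, get_obs, vision, hand_in
def shot(n,f):
    c=vision.read_camera(n); cv2.imwrite(f'pics/{f}.png',cv2.cvtColor(c['frame'],cv2.COLOR_RGB2BGR)); np.savez(f'pics/{f}.npz',K=c['intrinsics'],d=c['dist'],V=c['view']); return c
def load(f):
    z=np.load(f'pics/{f}.npz'); return {'intrinsics':z['K'],'dist':z['d'],'view':z['V']}
def ray(c,uv):
    p=cv2.undistortPoints(np.array([[uv]],float),np.array(c['intrinsics']),np.array(c['dist'],float))[0,0]
    V=np.array(c['view']);R,t=V[:3,:3],V[:3,3]
    return -R.T@t, R.T@np.array([p[0],p[1],1.])
def onz(c,uv,z):
    o,d=ray(c,uv); return o+d*(z-o[2])/d[2]
def proj(c,P):
    V=np.array(c['view']); return cv2.projectPoints(np.atleast_2d(np.array(P,float)),cv2.Rodrigues(V[:3,:3])[0],V[:3,3],np.array(c['intrinsics']),np.array(c['dist'],float))[0][:,0]
E
python3 - <<'E'
from h import *
for n in('scene','top'):
    c=shot(n,n+'0'); o,_=ray(c,(280,210)); print(n,o)
a=cv2.imread('pics/scene0.png');b=cv2.imread('pics/top0.png')
o=get_obs();print(o['time_s'],o['orientation'],o['wrist_force'],bot.tcp_to_tips)
E
```

```text
scene [ 1.53761541 -0.03593971  0.87362013]
top [ 0.49752965 -0.08427207  1.50283878]
0.1 [-0.079698    0.70305481 -0.70215608  0.07961792] [-0.57137153  0.87447401 -1.03429924] 0.017
```

View pics/top0.png

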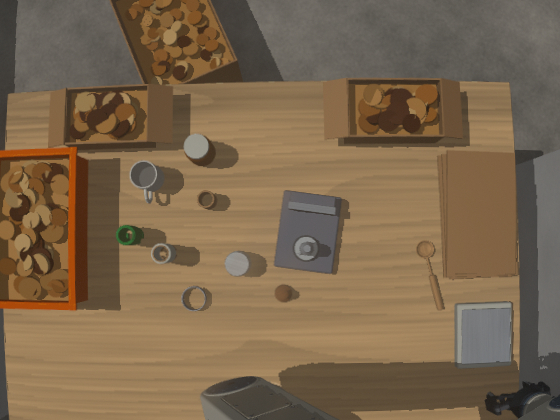

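View pics/scene0.png

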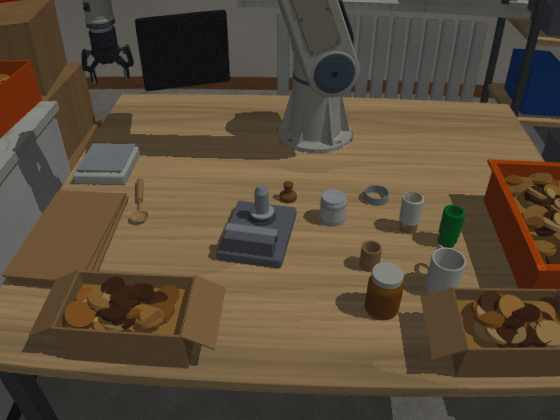

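Run:
```python
from h import *
a=cv2.imread('pics/scene0.png');b=cv2.imread('pics/top0.png')
def cr(i,x,y,w=66,h=50): return cv2.resize(i[y:y+h,x:x+w],None,fx=6,fy=6,interpolation=cv2.INTER_CUBIC)
cv2.imwrite('pics/crops.png',np.vstack([np.hstack([cr(b,273,223),cr(b,130,229)]),np.hstack([cr(a,228,178),cr(a,378,188)])]))
c=load('top0')
for n,uv,z in[('roll',(163,254),.1),('spin',(306,248),.125),('green',(128,236),.1),('tin',(237,264),.075),('core',(207,199),.06),('cutter',(195,298),.024),('mug',(144,175),.09),('stamp',(284,293),.056)]: print(n,onz(c,uv,z).round(4))
u=[onz(c,p,.03)[:2] for p in((285,192),(341,197),(334,272),(276,265))];print(np.round(u,4))
```

```text
roll [0.4823 0.2336 0.1   ]
spin [ 0.4932 -0.1369  0.125 ]
green [0.5301 0.3274 0.1   ]
tin [0.4537 0.0426 0.075 ]
core [0.6274 0.1225 0.06  ]
cutter [0.3606 0.1634 0.024 ]
mug [0.6917 0.2871 0.09  ]
stamp [ 0.3747 -0.0794  0.056 ]
[[ 0.6457 -0.0862]
 [ 0.6297 -0.2382]
 [ 0.4269 -0.2151]
 [ 0.4483 -0.0588]]
```

View pics/crops.png

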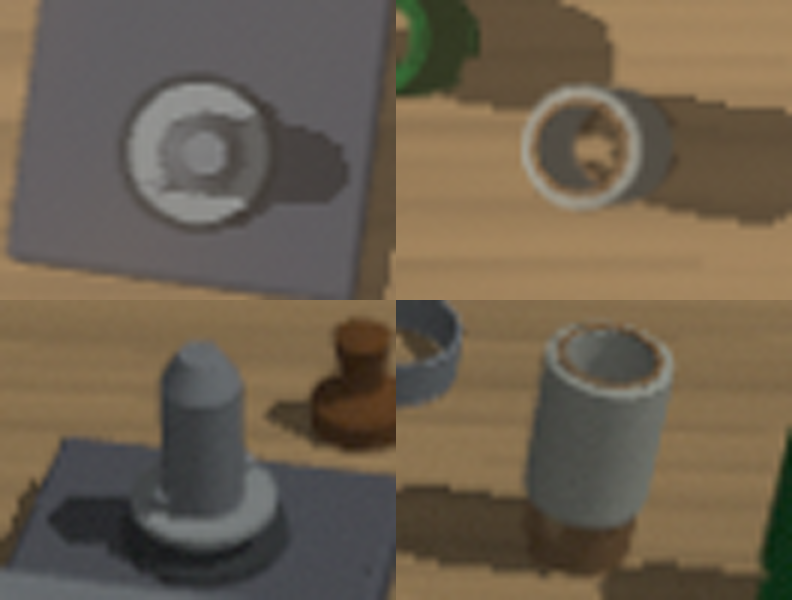

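```bash
cat >> h.py <<'E'
from scipy.spatial.transform import Rotation as Ro
def down(th):
    z=np.array([np.cos(th),np.sin(th),0]);y=np.array([0,0,-1.]);x=np.cross(y,z)
    return Ro.from_matrix(np.c_[x,y,z]).as_quat()
def yaw(q):
    z=Ro.from_quat(q).as_matrix()[:,2]; return np.arctan2(z[1],z[0])
E
python3 - <<'E'
from h import *
o=get_obs();print('yaw0',np.degrees(yaw(o['orientation'])))
for th in range(-180,180,30):
    r=[kinematics.solve_ik(p,down(np.radians(th))) for p in([.49,-.137,.33],[.482,.2336,.08])]
    print(th,[None if q is None else round(float(q[5]),2) for q in r])
th=yaw(o['orientation'])
bot.reach([.44,-.137,.36],down(np.radians(-90)))
c=shot('wrist','w1'); q=ray(c,(280,210));print(q, proj(c,[.4932,-.1369,.125]),get_obs()['position'],get_obs()['time_s'])
bot.reach([.43,.2336,.33],down(np.radians(-90)))
c=shot('wrist','w2'); q=ray(c,(280,210));print(q, proj(c,[.4823,.2336,.1]),get_obs()['joint_pos'],get_obs()['time_s'])
cv2.imwrite('pics/w12.png',cv2.resize(np.hstack([cv2.imread('pics/w1.png'),cv2.imread('pics/w2.png')]),(800,300)))
E
```

```text
yaw0 -77.06340981658343
-180 [2.87, -2.69]
-150 [2.34, None]
-120 [1.82, 2.54]
-90 [1.3, 2.02]
-60 [0.77, 1.5]
-30 [0.25, 0.97]
0 [-0.28, 0.45]
30 [-0.8, -0.08]
60 [-1.32, -0.6]
90 [-1.85, -1.12]
120 [-2.37, -1.65]
150 [-2.89, -2.17]
(array([ 0.50696472, -0.1378653 ,  0.48399867]), array([-0.26941197,  0.00855032, -0.96302327])) [[281.65084715 139.17076164]] [ 0.43993095 -0.13760398  0.35981216] 2.2
(array([0.49732999, 0.23255245, 0.45426752]), array([-0.2689174 ,  0.00837686, -0.96316301])) [[281.51197826 140.60011459]] [ 4.92702435e-01  6.30234496e-02  1.81482251e+00 -3.65124543e-04
  1.26358224e+00  2.06481423e+00] 3.6417
```

View pics/w12.png

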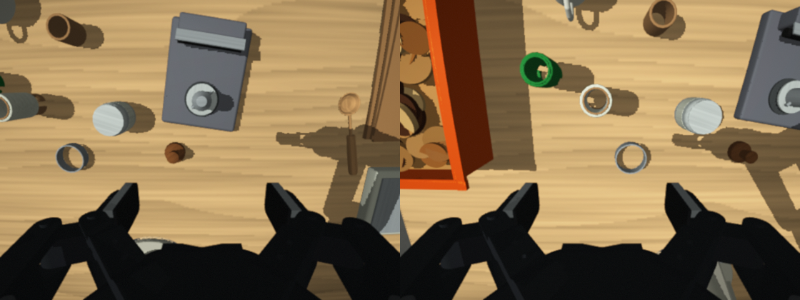

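Run:
```python
from h import *
a=cv2.imread('pics/w1.png')[105:180,244:324];b=cv2.imread('pics/w2.png')[105:180,235:315]
f=lambda i:cv2.resize(i,(400,375),interpolation=cv2.INTER_CUBIC)
a,b=f(a),f(b)
for i in(a,b):
    for k in range(0,400,50): cv2.putText(i,str(k),(k,8),0,.3,(0,0,255));cv2.putText(i,str(k),(0,k+4),0,.3,(0,0,255))
cv2.imwrite('pics/w12c.png',np.hstack([a,b]))
```

```text
(no output)
```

View pics/w12c.png

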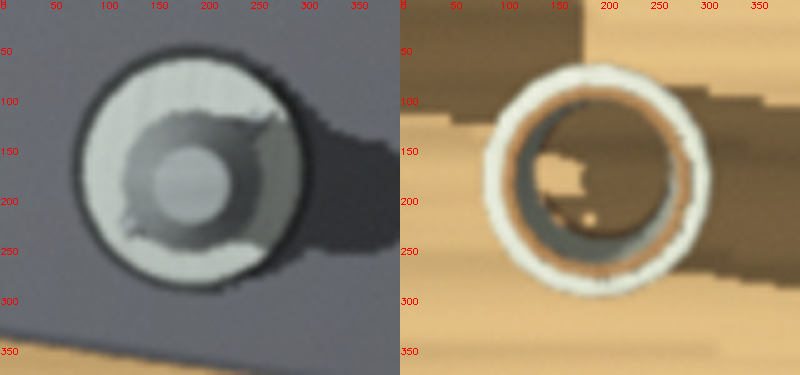

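Run:
```python
from h import *
w1,w2=load('w1'),load('w2')
f=lambda x,y,a:(a+(x+.5)/5-.5,105+(y+.5)/5-.5)
S=onz(w1,f(191,185,244),.125);A=onz(w1,f(272,116,244),.0595);B=onz(w1,f(127,226,244),.0595)
R=onz(w2,f(197.5,181,235),.1)
d=A-B;print('spindle',S,'pinmid',(A+B)/2,'len',np.linalg.norm(d),'ang',np.degrees(np.arctan2(d[1],d[0])),'roll',R)
# plate centre
print('plate',onz(w1,f(191,170,244),.051))
t=load('top0');print('top',onz(t,(307.4,248.4),.125),onz(t,(161.1,253.4),.1))
r=(R[:2]+onz(t,(161.1,253.4),.1)[:2])/2; 
r=R[:2]
bot.reach([*r,.2],down(0)); bot.servo_line([*r,.073],velocity=.1)
hand.move_gripper(.04,60)
print('w',get_obs()['gripper_width'],get_obs()['wrist_force'])
bot.servo_line([*r,.22],velocity=.15)
o=get_obs();print(o['gripper_width'],o['wrist_force'],o['time_s'])
bot.reach([.65,.05,.25],down(0)); 
shot('wrist','w3');c=shot('scene','s3');p=proj(c,[.65,.05,.18])[0].astype(int);print(p,get_obs()['wrist_force'],get_obs()['time_s'])
i=cv2.imread('pics/s3.png')[p[1]-40:p[1]+35,p[0]-40:p[0]+40]
cv2.imwrite('pics/g3.png',np.hstack([cv2.resize(cv2.imread('pics/w3.png'),(480,360)),cv2.resize(i,(320,360))]))
```

```text
spindle [ 0.49039212 -0.13707122  0.125     ] pinmid [ 0.49107512 -0.13912161  0.0595    ] len 0.05030636657850471 ang -53.451672474902175 roll [0.48208513 0.24223135 0.1       ]
plate [ 0.49115626 -0.1369143   0.051     ]
top [ 0.49215387 -0.14042315  0.125     ] [0.48385831 0.23868314 0.1       ]
w 0.05357958455987535 [-1.62446756e+00 -4.20201179e-03  7.80957308e+00]
0.05348070232568312 [-0.60094246 -0.01607925 -2.63626056] 8.025
[341 209] [-0.96644593  0.17495431 -2.45428659] 9.1333
```

View pics/g3.png

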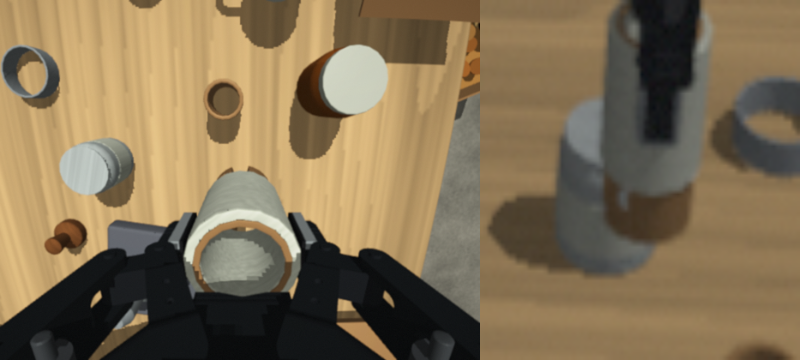

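Run:
```python
from h import *
a=cv2.imread('pics/w3.png')[185:355,200:360];print(a.shape)
a=cv2.resize(a,None,fx=3.5,fy=3.5,interpolation=cv2.INTER_CUBIC)
i=cv2.imread('pics/s3.png')[215:265,315:367];i=cv2.resize(i,None,fx=4.5,fy=4.5,interpolation=cv2.INTER_CUBIC)
i=cv2.convertScaleAbs(i,alpha=1.6)
b=np.zeros((a.shape[0],i.shape[1],3),np.uint8);b[:i.shape[0]]=i
cv2.imwrite('pics/g3c.png',np.hstack([a,b])); print(a.shape,b.shape)
c=load('w3');print(get_obs()['position'],'cam',ray(c,(280,210)))
# expected axis centre at top/bottom if centred
print(proj(c,[[.65,.05,.277],[.65,.05,.177]]))
for y in(-.01,0,.01): print(y,[proj(c,[.65,.05+y+s*r,z])[0].round(1).tolist() for r,z in((.027,.277),(.024,.177)) for s in(-1,1)])
```

```text
(170, 160, 3)
(595, 560, 3) (595, 234, 3)
[0.64907045 0.05155423 0.24967871] cam (array([0.64861564, 0.11822767, 0.37354166]), array([-0.00924069, -0.2686114 , -0.9632405 ]))
[[286.42571151 315.77658757]
 [284.7315193  228.51701765]]
-0.01 [[286.1, 392.0], [286.6, 275.1], [284.6, 272.6], [284.8, 209.2]]
0 [[286.2, 372.9], [286.7, 249.4], [284.7, 260.0], [284.8, 194.9]]
0.01 [[286.3, 352.8], [286.8, 222.2], [284.7, 247.1], [284.8, 180.3]]
```

View pics/g3c.png

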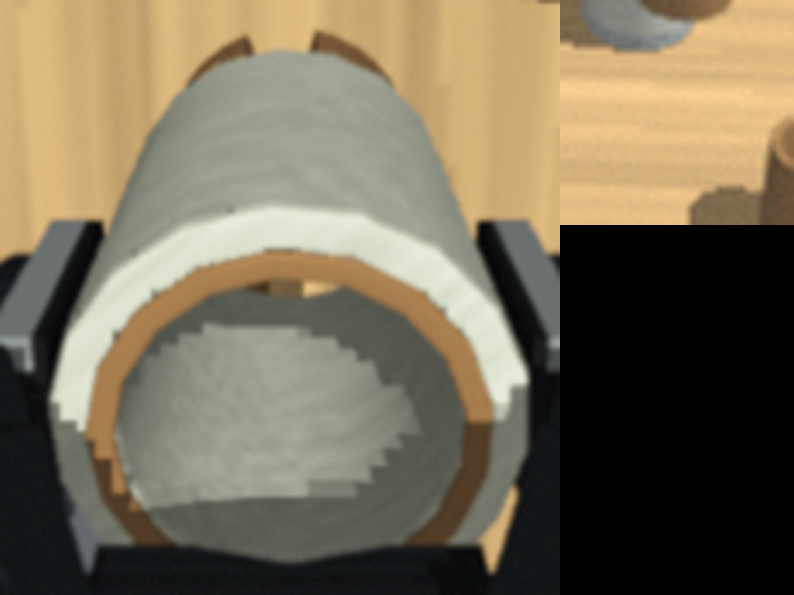

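```bash
cat >> h.py <<'E'
def st(dw=.15):
    bot.dwell(dw); o=get_obs(); return np.array(o['position']),np.array(o['wrist_force']),np.array(o['ft_torque']),o['time_s']
E
python3 - <<'E'
from h import *
from scipy.optimize import brentq
c=load('w3');cx,cy=.6488,.052
for u in(271.4,289.1):
    a=brentq(lambda a:proj(c,[cx+.024*np.cos(a),cy+.024*np.sin(a),.177])[0,0]-u,np.radians(50),np.radians(130));print('edge',np.degrees(a),proj(c,[cx+.024*np.cos(a),cy+.024*np.sin(a),.177])[0])
    m=globals().get('m',[])+[a]
mouth=np.degrees(np.mean(m));th=np.radians(126.5-mouth);print('mouth',mouth,'theta',np.degrees(th))
x=np.array([.4908,-.1372]);q=down(th)
bot.reach([*x,.235],q)
p,f0,t0,t=st(.4);print('settle',p-[*x,.235],f0,t0,t)
for z in(.205,.198,.192,.186,.180,.174,.168,.160,.152,.146,.142):
    bot.servo_line([*x,z],q,velocity=.05)
    p,f,tq,t=st(.1);d=f-f0
    print(z,(1e3*(p-[*x,z])).round(1),d.round(1),tq.round(2)-t0.round(2),round(t,1))
    if abs(d[2])>12 or np.hypot(*d[:2])>15: print('STOP');break
    x=x+np.clip(d[:2]*2e-4,-1e-3,1e-3)
print(x)
E
```

```text
edge 109.10813352546499 [271.4        193.95842783]
edge 80.1558377945768 [289.1        192.55406307]
mouth 94.6319856600209 theta 31.8680143399791
settle [ 0.00027644  0.00032839 -0.00012801] [-0.1201509   0.5908173  -2.67100248] [-0.02090355 -0.00106241  0.00458883] 10.5
0.205 [ 0.3 -0.1  0.3] [ 0.1 -1.4  0.2] [ 0.03 -0.04 -0.05] 11.3
0.198 [-0.1  0.  -0.1] [-0.4 -0.3  0.4] [-0.01  0.03  0.03] 11.7
0.192 [-0.   0.  -0.1] [ 0.2 -1.4 -0.1] [ 0.05 -0.02  0.01] 12.1
0.186 [-0.  -0.  -0.1] [-0.  -0.7 -0.5] [ 0.06 -0.06  0.03] 12.5
0.18 [-0.1  0.  -0.1] [ 0.3 -0.3  0.9] [-0.01  0.06 -0.  ] 12.8
0.174 [-0.  -0.  -0.1] [ 0.6 -0.3  0.5] [-0.03  0.02  0.04] 13.2
0.168 [-0.  -0.  -0.1] [-0.6  0.2  0.7] [ 0.07 -0.02 -0.04] 13.6
0.16 [-0.   0.  -0.1] [-0.5  0.3  0.8] [ 0.04  0.05 -0.05] 14.0
0.152 [-0.   0.  -0.1] [ 0.5 -1.   0.5] [-0.03 -0.04 -0.01] 14.4
0.146 [-0.  -0.  -0.1] [ 0.  -0.5  0.6] [ 0.02  0.01 -0.  ] 14.8
0.142 [-0.   0.  -0.1] [ 1.4 -0.3  0.9] [ 0.04  0.   -0.03] 15.1
[ 0.49113211 -0.13832962]
```

Run:
```python
from h import *
th=np.radians(31.87);x=np.array([.4911,-.1380]);q=down(th);f0=np.array([0,0,-2.2])
for z in(.139,.137,.1355,.1345,.1335,.1325,.131,.129,.127,.125,.1235):
    bot.servo_line([*x,z],q,velocity=.03)
    p,f,tq,t=st(.1);d=f-f0
    print(z,(1e3*(p-[*x,z])).round(1),d.round(1),tq.round(2),round(t,1))
    if abs(d[2])>5 or np.hypot(*d[:2])>12: print('STOP');break
shot('wrist','w5')
```

```text
0.139 [ 0.  0. -0.] [ 1.1 -0.7 -0. ] [ 0.03 -0.04 -0.04] 15.5
0.137 [-0. -0. -0.] [ 1.3 -0.2  0.1] [ 0.03  0.01 -0.03] 15.8
0.1355 [ 0. -0. -0.] [-0.2  0.7 -0.5] [ 0.03 -0.02 -0.04] 16.2
0.1345 [-0.  0. -0.] [ 0.6 -0.5 -0.4] [ 0.01  0.01 -0.01] 16.5
0.1335 [-0.  0. -0.] [-0.2  1.   0.1] [ 0.06 -0.04  0.  ] 16.9
0.1325 [-0.  0. -0.] [-1.1  0.1  0.3] [-0.07  0.02 -0.03] 17.2
0.131 [-0. -0. -0.] [0.2 0.3 0.4] [-0.07 -0.01  0.  ] 17.6
0.129 [-0.1  0.  -0.1] [-0.4  0.1 -0.2] [-0.07  0.    0.02] 17.9
0.127 [-0.  0. -0.] [ 0.9  0.1 -0.7] [-0.04  0.05 -0.01] 18.3
0.125 [-0.1  0.  -0.1] [ 0.4 -0.5 -0.2] [ 0.03  0.02 -0.02] 18.6
0.1235 [-0.  -0.   0.1] [-0.2  0.6  4.8] [-0.    0.21 -0.05] 19.0
```

Run:
```python
from h import *
x=np.array([.4911,-.1380]);q=down(np.radians(31.87));f0=np.array([0,0,-2.2])
for z in(.121,.118,.115,.1125,.1105,.110):
    bot.servo_line([*x,z],q,velocity=.03)
    p,f,tq,t=st(.1);d=f-f0
    print(z,(1e3*(p-[*x,z])).round(1),d.round(1),tq.round(2),round(t,1))
    if abs(d[2])>16 or np.hypot(*d[:2])>12: print('STOP');raise SystemExit
for a in range(5,51,5):
    q=down(np.radians(31.87-a)); bot.reach([*x,z],q)
    p,f,tq,t=st(.1);d=f-f0
    print(a,(1e3*(p-[*x,z])).round(1),d.round(1),tq.round(2),round(t,1))
    if abs(tq[2])>.3: print('torque stop');break
```

```text
0.121 [ 0.1 -0.   0. ] [-1.4 -0.5  5.2] [ 0.01  0.15 -0.01] 19.4
0.118 [ 0.1 -0.   0.1] [ 0.1 -0.4  6. ] [ 0.03  0.12 -0.06] 19.7
0.115 [ 0.2 -0.   0.2] [-0.1  1.   7.1] [0.03 0.2  0.04] 20.1
0.1125 [ 0.2 -0.   0.3] [-0.8  0.2  8.6] [0.05 0.28 0.01] 20.4
0.1105 [ 0.2 -0.1  0.3] [-0.6 -0.3  9.2] [0.02 0.27 0.  ] 20.8
0.11 [ 0.2 -0.1  0.4] [-1.4 -0.4  8.3] [0.09 0.31 0.11] 21.1
5 [ 0.4 -0.1  0.5] [-1.1 -0.5  9.7] [ 0.03  0.18 -0.07] 21.5
10 [ 0.5 -0.1  0.5] [-0.5 -0.   9. ] [-0.01  0.18 -0.11] 21.8
15 [ 0.6 -0.2  0.5] [-0.8  0.3 10.4] [ 0.04  0.06 -0.09] 22.2
20 [ 0.7 -0.2  0.6] [0.  0.2 8.5] [-0.01  0.07 -0.14] 22.5
25 [ 0.7 -0.2  0.5] [ 0.4 -0.3  9.1] [ 0.02  0.05 -0.12] 22.9
30 [ 0.7 -0.2  0.5] [-0.2 -0.5  9.1] [-0.01  0.04 -0.11] 23.2
35 [ 0.7 -0.2  0.6] [-0.5  0.2  9.4] [-0.02  0.06 -0.1 ] 23.6
40 [ 0.8 -0.2  0.6] [-0.7 -0.4  9.3] [ 0.    0.02 -0.1 ] 23.9
45 [ 0.7 -0.3  0.6] [-0.4 -0.5  9.3] [-0.13  0.08 -0.07] 24.3
50 [ 0.5 -0.4  0.5] [-1.6 -1.3  9.5] [-0.26  0.27  0.15] 24.6
```

Run:
```python
from h import *
x=np.array([.4911,-.1380]);q=down(np.radians(31.87-45));f0=np.array([0,0,-2.2])
bot.reach([*x,.110],q)
for z in(.110,.112,.114,.1155,.1165,.1172,.1178):
    bot.servo_line([*x,z],q,velocity=.03)
    p,f,tq,t=st(.1);d=f-f0
    print(z,(1e3*(p-[*x,z])).round(1),d.round(1),tq.round(2),round(t,1))
    if d[2]<-8: print('locked pull');break
```

```text
0.11 [ 0.7 -0.3  0.5] [-0.1 -0.6  8.6] [-0.07  0.05  0.13] 25.2
0.112 [ 0.6 -0.2  0.5] [-0.5 -0.1  8.3] [-0.1   0.07  0.05] 25.6
0.114 [ 0.7 -0.2  0.5] [-0.1 -0.9  7.6] [-0.11  0.    0.06] 25.9
0.1155 [ 0.6 -0.2  0.4] [ 0.8 -1.4  7.7] [-0.21 -0.29  0.03] 26.3
0.1165 [ 0.5 -0.1  0.2] [ 2.7 -1.   7.1] [-0.25 -0.63  0.06] 26.6
0.1172 [ 0.2 -0.   0.1] [ 4.  -0.4  6.2] [-0.26 -0.78 -0.02] 27.0
0.1178 [ 0.  0. -0.] [ 3.3 -0.6  6.4] [-0.17 -0.72 -0.02] 27.3
```

Run:
```python
from h import *
hand.move_gripper(.08); p,f,tq,t=st(.2);print(p,f,tq,t,get_obs()['gripper_width'])
th=np.radians(31.87-45)
bot.servo_line([p[0],p[1],.24],velocity=.1)
bot.reach([.491-.067*np.sin(0)-.05,-.138,.36],down(np.radians(-90)));bot.dwell(.3)
c=shot('wrist','w6');s=shot('scene','s6')
print(proj(c,[.4911,-.138,.144]),proj(s,[.4911,-.138,.1]),get_obs()['time_s'])
a=cv2.imread('pics/w6.png');b=cv2.imread('pics/s6.png')
u=proj(c,[.4911,-.138,.1])[0].astype(int);v=proj(s,[.4911,-.138,.09])[0].astype(int)
f=lambda i,u:cv2.resize(i[u[1]-40:u[1]+40,u[0]-40:u[0]+40],(400,400),interpolation=cv2.INTER_CUBIC)
print(u,v);cv2.imwrite('pics/g6.png',np.hstack([f(a,u),f(b,v)]))
for z in(.051,.044,.039): print(z,proj(s,[.4911,-.138,z+.1])[0],proj(c,[[.4911+k,-.138+l,z+.1] for k,l in((.027,0),(-.027,0),(0,.027),(0,-.027))]).round(1).tolist())
```

```text
[ 0.49094111 -0.13794612  0.11769993] [-0.6564497  -0.15961414 -0.14587956] [-0.0701879   0.01134728  0.00229106] 27.8917 0.08037525402617163
[[282.33011971 142.65681513]] [[260.73977928 193.27239418]] 30.8583
[282 140] [260 196]
0.051 [260.24437973 176.35875491] [[282.3, 117.4], [282.3, 167.6], [257.7, 143.0], [307.0, 143.0]]
0.044 [260.31341579 178.72834025] [[282.3, 117.6], [282.3, 166.8], [258.2, 142.7], [306.5, 142.7]]
0.039 [260.36252394 180.41141105] [[282.3, 117.7], [282.3, 166.2], [258.6, 142.5], [306.1, 142.4]]
```

View pics/g6.png

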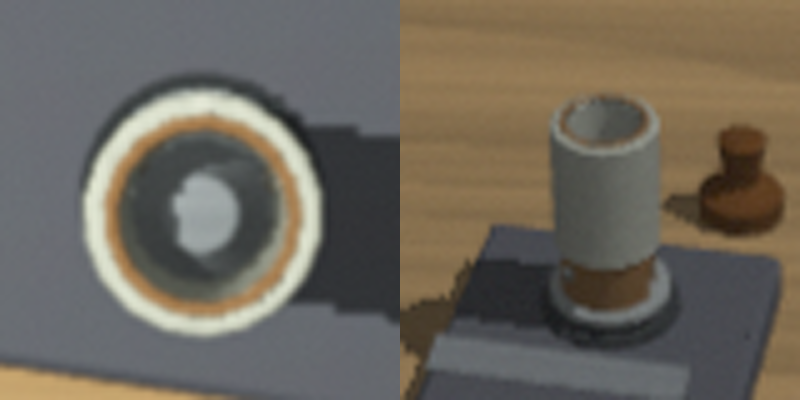

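Run:
```python
from h import *
s=load('s6');print('spindle top s0 pred',proj(s,[.4911,-.138,.125]),'seen ~',(260.7,185.5))
q=down(np.radians(31.87-45));x=[.4911,-.138]
bot.reach([*x,.24],q);bot.servo_line([*x,.1178],velocity=.1);p,f0,t0,t=st(.2)
hand.move_gripper(.04,40);p,f,tq,t=st(.2);print(p,get_obs()['gripper_width'],(f-f0).round(1),(tq-t0).round(2))
for k in range(1,9):
    z=.1178+k*.0005; bot.servo_line([*x,z],velocity=.01);p,f,tq,t=st(.12);d=f-f0
    print(round(z,4),(1e3*(p-[*x,z])).round(1),d.round(1),(tq-t0).round(2),round(t,1))
    if d[2]<-10: break
```

```text
spindle top s0 pred [[260.49912737 185.08228818]] seen ~ (260.7, 185.5)
[ 0.49116484 -0.13802115  0.11793889] 0.05393118874783151 [-0.4 -0.   3.7] [0.01 0.17 0.02]
0.1183 [ 0.   0.  -0.1] [ 0.1 -0.5  1.2] [-0.02  0.07  0.02] 34.5
0.1188 [-0.   0.  -0.3] [ 1.7 -0.2 -5.7] [-0.14 -0.44 -0.02] 34.9
0.1193 [-0.1  0.  -0.5] [  5.3  -1.6 -18. ] [-0.31 -1.11 -0.02] 35.3
```

Run:
```python
from h import *
th=31.87-45;q=down(np.radians(th));x=[.4911,-.138];f0=np.array([0,0,-.3])
def go(z,th):
    bot.servo_line([*x,z],down(np.radians(th)),velocity=.02);p,f,tq,t=st(.1)
    print(round(z,4),th,(1e3*(p-[*x,z])).round(1),(f-f0).round(1),tq.round(2),round(t,1));return f-f0,tq
for z in(.1178,.1165,.115,.1135,.112,.111):
    d,_=go(z,th)
    if d[2]>18: print('hard');break
```

```text
0.1178 -13.129999999999999 [ 0.  -0.   0.5] [-0.1 -0.8  0.7] [-0.02  0.07 -0.03] 35.6
0.1165 -13.129999999999999 [ 0.  -0.   0.2] [-1.   0.1  4.9] [ 0.02  0.26 -0.05] 36.0
0.115 -13.129999999999999 [ 0.1 -0.   0.1] [-1.3  0.5  4.9] [ 0.08  0.24 -0.01] 36.3
0.1135 -13.129999999999999 [ 0.1 -0.   0.2] [-1.  -0.3  5.8] [ 0.04  0.29 -0.05] 36.7
0.112 -13.129999999999999 [ 0.1 -0.   0.2] [-1.3  0.2  7.4] [ 0.09  0.3  -0.05] 37.0
0.111 -13.129999999999999 [ 0.1 -0.   0.2] [-1.9  0.2  5.5] [ 0.1   0.33 -0.06] 37.4
```

Run:
```python
from h import *
x=[.4911,-.138];bot.servo_line([*x,.1178],velocity=.02);print(st(.2)[1])
hand.move_gripper(.08);bot.dwell(.2);bot.servo_line([*x,.24],velocity=.1)
bot.reach([.441,-.138,.36],down(np.radians(-90)));bot.dwell(.3)
c=shot('wrist','w7');s=shot('scene','s7');print(get_obs()['time_s'],get_obs()['wrist_force'])
a=cv2.imread('pics/w7.png');b=cv2.imread('pics/s7.png')
f=lambda i,u:cv2.resize(i[u[1]-40:u[1]+40,u[0]-40:u[0]+40],(400,400),interpolation=cv2.INTER_CUBIC)
cv2.imwrite('pics/g7.png',np.hstack([f(a,(282,140)),f(b,(260,196))]))
```

```text
[ 0.01903399 -0.08092976  4.55448138]
41.6167 [0.23469406 0.28066424 0.26049079]
```

View pics/g7.png

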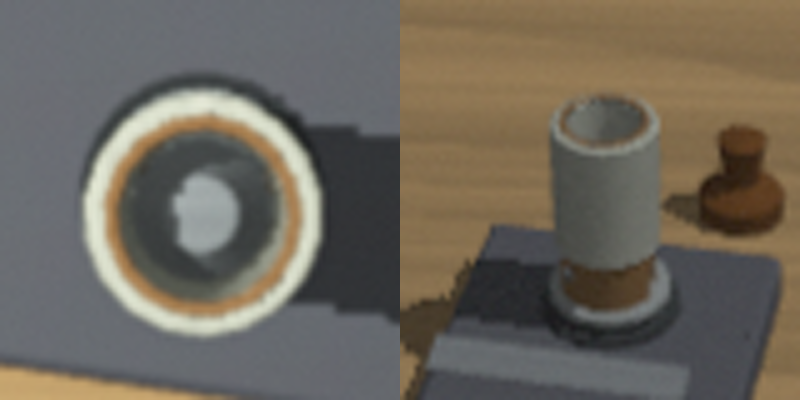

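The last view matches the earlier one: the roll stands upright and coaxial, with its top rim at about (203, 211) in the wrist crop, and the gripper is clear of it. I'm handing in.

```bash
python3 -c "
from h import *
hand_in();print(get_obs()['time_s'])"
```

```text
the job is handed in; nothing more can be done
the job is handed in; nothing more can be done
```

The roll is on the spindle, locked and released by my checks, and the job is handed in. The robot clock read about 42 s just before hand-in.

**What I did:** I measured the pin direction and the slot mouth from the wrist camera and turned the roll to match. It dropped over the pin on the first descent, so no search by turning was needed. I pressed it to about 88 mm below the spindle top, with about 10 N on the wrist sensor. I then turned it 50° clockwise, until a small torque suggested the pocket wall, backed off 5° and let it rise.

**Checks:**
- **Lift:** after release I gripped it again and pulled up. It held hard, with −18 N within 1.5 mm.
- **Press:** pushing down from there met only the spring for about 6.5 mm. That fits a locked roll; one caught on the stop would bottom out after about 4 mm.
- **Pictures:** the last views show the roll upright and coaxial, unchanged from the earlier views, with the gripper clear. The bystanders were not measured again after the start.

**What did not settle or agree:**
- The scene camera put the roll's lower end about 83–85 mm below the spindle top, against 81 mm for locked. That method is too coarse to tell locked from caught, so I relied on the lift and press tests.
- During the first rise I saw a side force of about 4 N and a moment of 0.7 N m, which I took to be light rubbing on the spindle. Both were gone after release.

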